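# Return a charger brick to its charging bay through the swing gate

### The arm

A 7-joint arm with a two-finger parallel gripper is mounted at the origin on a cart in front of the work surface, level with it; the furniture and walls round the work are solid. World frame = base frame: x ahead of the robot, y to its left, z up, the work surface at z = 0. Lengths are in mm, angles in rad, forces in N, time in s.
With the tool pointing down it reaches from about 400 to 925 mm from the base axis. Payload 5.6 kg.
Tool frame: the origin (TCP) lies at the very end of the fingers, on their centre line; the grasp point (between the pads) lies arm.pinch_z behind it (arm.pinch_z is the distance from the TCP to the grasp point, in mm); x points along the fingers, z is the direction in which the jaws open and shut, and the axes are right-handed (so a half turn about x gives the same grasp; the last joint's range is limited). The gripper opens to 85 mm and grips with 20 to 120 N. Pads are 22 mm wide; open, the fingers measure 114 mm over their backs; the gripper's body (76 mm by 85 mm) begins 54 mm behind the grasp point. The pads swing forward as they close: fully open they stand 13 mm farther back than shut.
Start: joints at [-1.387, 0.468, -0.012, 1.603, 0.006, 1.071, -0.056], TCP at [146.2, 633.351, 231.29] pointing down, gripper open.
Joint ranges: [-2.53, 2.53], [-0.31, 2.02], [-1.57, 1.55], [0.28, 2.44], [-1.29, 4.43], [0.15, 1.84], [-2.92, 2.92]. Speed limits (rad/s): [2.57, 2.57, 3.14, 3.14, 3.14, 3.14, 3.14].

### API

Orientations are given as a rotation vector (axis times angle).
In Python, from station import monitor, grab_frame, calibration, arm gives the robot as it stands. The module is installed in compiled form; this text tells all that it offers.
- The arm moves only by the tool move_arm, never from a script. Its argument "moves" is a list of rows, each an object of numbers: "wx", "wy", "wz": the turn, a rotation vector about the world's x, y, z in degrees; "tx", "ty", "tz": the shift along the world's x, y, z in mm; "jaw": the closure, from 0 (fully open) to 1 (shut). In form: [{"wx": .., "wy": .., "wz": .., "tx": .., "ty": .., "tz": .., "jaw": ..}, ...]. A call has 1 to 12 rows; each row is the pose to reach, as a shift and turn from the pose commanded when the call began; what a row does not reach only later rows make up. A row lasts 1/12 s, in which the tool goes at most 41.7 mm and 7.16 degrees, less where a joint would pass 70% of its speed; a pose out of reach is approached as far as the arm can. A call with a gripper value outside its range is refused whole. The fingers move at their own pace and stop on an object; "newtons" is the grip in N (left out, the last holds). Time passes only in rows, so rows that repeat a pose let the fingers close. It gives the time, the measured TCP pose, the force and the opening at its end, in the units of the state.
- monitor.get_state(): the state, without advancing time (a new reading comes with each control period).
- grab_frame(name): name is "scene" or "top"; returns (picture, depth): 420x560x3 uint8, red, green, blue; 420x560 float32, mm along the optical axis (not along the pixel's ray), 0 where there is no reading.
- calibration(name): a dict with "mtx" (3x3 intrinsics, pixels), "R" (3x3) and "t" (3): a world point X has camera coordinates R X + t. Camera axes: x right, y down, z forward; pixel columns grow to the right and rows downward; lengths in mm; the calibration is good to about 2 mm. A picture is of the moment at which its call begins. calibration takes no time and is no camera call.
- arm.hand_in(): hands the job in, once; it reports no verdict.
The state is a dict: "time_s": time; "q": joint angles; "joint_velocities": joint speeds; "joint_efforts": joint torques, N m; "eef_pos": TCP position; "eef_rot": TCP orientation; "contact_force": force on the tool from outside, world axes, zero at the start; "wrist_torque": the same for the moment, N m; "opening": opening from 0.0 (shut) to 1.0 (fully open).
Only numpy, scipy, OpenCV 4.12 (cv2) and the standard library are available. Lean on these libraries where they do the work, as an engineer would, in place of code of your own. Each camera call takes 0.05 s, during which the arm holds its last target.

### The job

Put the loose white charger brick back into the charging bay: set it down squarely on the bay's front plate and let go, then push it in through the little two-leaf swing gate and on until it presses firmly, with some 8 N, on the sprung contact pad at the back. Do it by feel, as the pad is set at a different depth each time: do not squash it to the end of its short spring travel or knock the bay about. Then take the hand out so that the gate falls shut behind the brick, which stays resting against the pad, and leave the other things on the desk where they are.

Things in the scene. Friction and masses are not known exactly. Their poses are not given: they have to be found in the camera images.
- charger: plain white charger brick, a rounded square block 60 x 60 mm and 28 mm high, about 0.11 kg, lying flat loose on the desk right of the bay. Origin: centre of its underside, z up, x and y along its sides (all four sides are alike).
- bay: charging bay, a grey lane open above with a hood over its rear, fixed to the desk (place and heading vary). Origin: on the desk under the middle of the gate; +x leads level into the bay, y left, z up. Floor plate 4 mm thick, 108 mm wide, from x = -108 to 170 mm; the part before the gate is bare but for flared cheeks, 34 mm high, at x = -28 to 0 that lead into the gate (68 mm free).
- gate_mid (a point): middle of the gate, 25 mm above the desk; axes as the bay's. Behind it are side walls 46 mm high, inner faces at y = +-44 mm, and low rails 12 mm high that leave a lane 68 mm wide. As far as the hood the lane is open above, so that fingers can reach down and follow the brick through the gate.
- hood_edge (a point): middle of the hood's front edge, on its top, 102 mm behind the gate and 50 mm high (underside 46 mm); hood and bay end at x = 170 mm. Under it a block carries the sprung pad that faces the gate (56 mm wide, 8 to 30 mm above the desk). Its depth varies and is not reported: free face at bay x = 106 to 128 mm. It yields 1 mm per N for 12 mm, then is hard.
- front_plate (a point): point on the top of the front plate's middle, 65 mm before the gate, 4 mm above the desk: the brick's centre is to be set down about here (within 20 mm along the lane and 12 mm across it), square to the lane. Axes as the bay's.
- gate_left (a joint): left leaf of the gate (aluminium, 40 mm long, 14 to 46 mm above the desk, upright hinge at y = +41 mm): 0 shut across the lane, grows to 1.6 rad as it swings inward (+x); it opens inward only and a weak spring (about 0.1 to 0.6 N at its edge) shuts it. It sweeps 42 mm of the lane behind the gate.
- gate_right (a joint): right leaf, mirror image of the left one, hinge at y = -41 mm; same values.
- calculator: desk calculator, 150 x 105 x 29 mm, left of the bay; leave alone. Origin: centre of underside.
- stapler: red and black desk stapler, 34 x 131 x 46 mm, at the far right; leave alone. Origin: centre of underside.
- tape_measure: black and yellow tape measure standing at the far left, 41 x 82 x 72 mm; leave alone. Origin: centre of underside.
There are look-alikes about, which are no part of the job. Of the things that look like the charger, take the one that is nearest to the robot's base at the start.

How it is judged:
By the outcome, as a careful person would: the job done as asked, in the order asked, and still so for the second after the job is handed in, with the robot touching nothing.
It also fails if it takes over 64 s, if anything falls off the work surface, if the arm or the gripper's body presses on something with over 40 N, if the wrist force passes 120 N, or if a joint passes its speed limit or range.

## Working session

There is one attempt and no reset: what is moved stays moved. The work goes in short steps, Python scripts to look and compute and a tool call to move; the robot and the scene stay as the last step left them, time stands still between calls to the robot, and variables do not carry over. Pictures are saved under pics/ and viewed, and the job is handed in when it is done.

Besides the shell and the picture viewer there is one more tool, called after "Emit:" as a command line: name --argument value ..., lists and objects as JSON in quotes. move_arm: Moves the arm, as the interface text tells. Its arguments: {"type":"object","properties":{"moves":{"type":"array","items":{"type":"object","properties":{"wx":{"type":"number"},"wy":{"type":"number"},"wz":{"type":"number"},"tx":{"type":"number"},"ty":{"type":"number"},"tz":{"type":"number"},"jaw":{"type":"number"}}}},"newtons":{"type":"number"}},"required":["moves"]}

```bash
mkdir -p pics; cat > h.py <<'E'
import numpy as np,cv2,pickle
from station import monitor, grab_frame, calibration, arm
def take(name,f):
    im,d=grab_frame(name); cv2.imwrite(f'pics/{f}.png',im[:,:,::-1]); np.savez(f'pics/{f}.npz',im=im,d=d); return im,d
def load(f):
    z=np.load(f'pics/{f}.npz'); return z['im'],z['d']
def cloud(name,d):
    c=calibration(name);K,R,t=c['mtx'],np.array(c['R']),np.array(c['t'])
    v,u=np.mgrid[:d.shape[0],:d.shape[1]]
    P=np.stack([(u-K[0][2])/K[0][0]*d,(v-K[1][2])/K[1][1]*d,d],-1)
    return (P-t)@R
def proj(name,X):
    c=calibration(name);p=np.array(c['R'])@np.array(X,float)+c['t'];p=np.array(c['mtx'])@p;return p[:2]/p[2]
def st():
    s=monitor.get_state()
    for k in ('time_s','q','eef_pos','eef_rot','contact_force','opening'): print(k,np.round(s[k],3))
E
python3 - <<'E'
from h import *
take('scene','s0');take('top','t0');st();print(arm.pinch_z)
for n in('scene','top'):print(calibration(n))
E
```

```text
time_s 0.1
q [-1.387  0.468 -0.012  1.604  0.006  1.071 -0.056]
eef_pos [146.124 632.857 230.434]
eef_rot [-1.042  1.309  1.04 ]
contact_force [-0.341  0.331 -1.053]
opening 0.998
18.700000000000003
{'mtx': array([[529.69306831,   0.        , 272.7220765 ],
       [  0.        , 529.69306831, 213.19755097],
       [  0.        ,   0.        ,   1.        ]]), 'R': array([[ 0.880669  , -0.47330545, -0.02010129],
       [-0.34818783, -0.61792687, -0.70493377],
       [ 0.32122786,  0.62781234, -0.70898824]]), 't': array([-510.93680469,  227.58253461, 1157.3162769 ])}
{'mtx': array([[437.64589056,   0.        , 279.15059437],
       [  0.        , 437.64589056, 204.15559728],
       [  0.        ,   0.        ,   1.        ]]), 'R': array([[-0.03023553, -0.99954109,  0.00185206],
       [-0.97802129,  0.02920204, -0.20644999],
       [ 0.20630117, -0.00805348, -0.9784554 ]]), 't': array([ -5.12896998, 587.15592826, 972.06986081])}
```

View pics/s0.png

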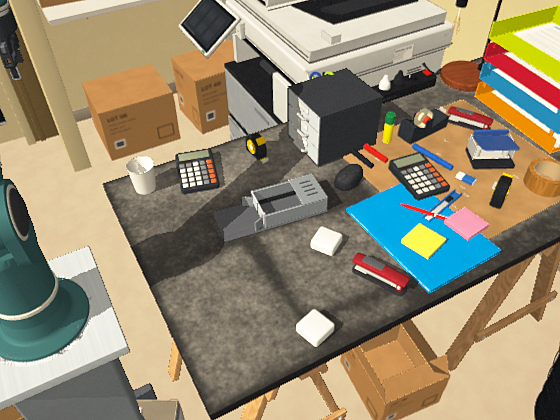

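View pics/t0.png

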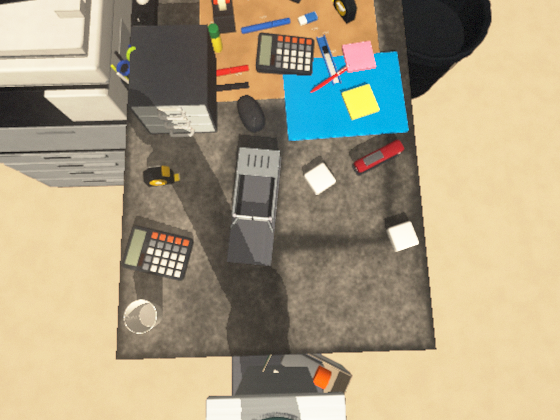

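The top view shows two white bricks, at about (320,178) and (402,236), and the bay along (245–280, 150–265). Next I'll measure them.

```bash
python3 - <<'E'
from h import *
for n,f in(('top','t0'),('scene','s0')):
    im,d=load(f);P=cloud(n,d)
    m=(im.min(2)>190)&(P[...,2]>15)&(P[...,2]<45)&(P[...,0]>300)&(P[...,0]<900)&(P[...,1]<100)&(P[...,1]>-450)
    k,l,s,c=cv2.connectedComponentsWithStats(m.astype(np.uint8))
    for i in range(1,k):
        if s[i,4]<60: continue
        Q=P[l==i]; top=Q[Q[:,2]>np.median(Q[:,2])-6]
        r=cv2.minAreaRect(top[:,:2].astype(np.float32))
        print(n,s[i],c[i].round(),'z',np.percentile(Q[:,2],[5,50,95]).round(1),'rect',r, 'dist',np.hypot(*r[0]))
# bay: grid of heights
im,d=load('t0');P=cloud('top',d)
for f in('t0','s0'):
    n='top' if f[0]=='t' else 'scene'
    im,d=load(f);P=cloud(n,d)
    m=(P[...,2]>43)&(P[...,2]<56)&(P[...,0]>350)&(P[...,0]<850)&(P[...,1]<120)&(P[...,1]>-50)
    k,l,s,c=cv2.connectedComponentsWithStats(m.astype(np.uint8))
    for i in range(1,k):
        if s[i,4]>60:
            Q=P[l==i];print(n,s[i],np.median(Q[:,2]),cv2.minAreaRect(Q[:,:2].astype(np.float32)))
im=load('t0')[0];cv2.imwrite('pics/t0c.png',cv2.resize(im[130:280,200:430,::-1],None,fx=3.4,fy=3.4,interpolation=2))
E
```

```text
top [305 164  31  30 537] [320. 178.] z [24.8 28.3 31.9] rect ((657.1077880859375, -125.74317932128906), (58.619476318359375, 57.931800842285156), 31.90182876586914) dist 669.0306363007745
top [389 222  30  29 569] [403. 236.] z [24.4 28.  31.3] rect ((507.0381774902344, -319.8474426269531), (56.499794006347656, 58.08037567138672), 16.417564392089844) dist 599.4915345420821
scene [311 227  31  27 499] [325. 239.] z [18.6 27.2 30.3] rect ((655.8662719726562, -127.0289306640625), (62.44194412231445, 58.329280853271484), 32.26641082763672) dist 668.0545755677192
scene [356 266  40  21  87] [376. 276.] z [15.8 20.4 24. ] rect ((695.8403930664062, -274.2043762207031), (7.304643154144287, 99.69197845458984), 27.269811630249023) dist 747.918372926749
scene [296 310  38  34 726] [314. 326.] z [21.9 27.3 30.6] rect ((505.6142272949219, -321.89013671875), (59.76660919189453, 57.87897872924805), 16.92477798461914) dist 599.3821877232059
top [ 232  148   48   73 1376] 50.45101018223446 ((643.1317138671875, 31.53084945678711), (100.16250610351562, 174.12294006347656), 83.09263610839844)
scene [251 174  77  43 939] 48.86422581903211 ((643.0147094726562, 30.68402862548828), (107.01368713378906, 176.53472900390625), 83.0181655883789)
```

View pics/t0c.png

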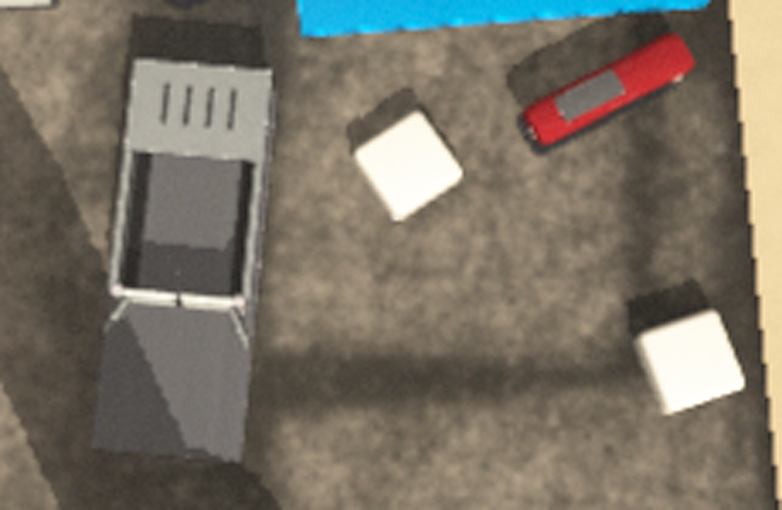

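```bash
cat >> h.py <<'E'
def ray(name,uv,z):
    c=calibration(name);K=np.array(c['mtx']);R=np.array(c['R']);t=np.array(c['t'])
    C=-R.T@t;dv=R.T@np.linalg.inv(K)@np.array([uv[0],uv[1],1.]);return C+dv*(z-C[2])/dv[2]
E
python3 - <<'E'
from h import *
im,d=load('t0')
def cr(x,y):return ((x+.5)/3.4+200-.5,(y+.5)/3.4+130-.5)
o=dict(fl=((95,449),4),fr=((241,461),4),gate=((178,300),46),hingeL=((117,293),46),hingeR=((243,301),46),hoodFL=((135,153),50),hoodFR=((257,159),50),backL=((134,59),50),backR=((272,70),50))
for k,(p,z) in o.items(): print(k,ray('top',cr(*p),z).round(1))
for p in ((225,180),(330,260)):
  pass
im,d=load('s0');cv2.imwrite('pics/s0c.png',cv2.resize(im[160:250,205:335,::-1],None,fx=6,fy=6,interpolation=2))
E
```

```text
fl [459.9 106.2   4. ]
fr [448.2   2.2   4. ]
gate [558.5  42.7  46. ]
hingeL [564.8  85.4  46. ]
hingeR [556.4  -2.7  46. ]
hoodFL [665.   71.3  50. ]
hoodFR [658.  -15.5  50. ]
backL [735.4  71.2  50. ]
backR [724.1 -28.2  50. ]
```

View pics/s0c.png

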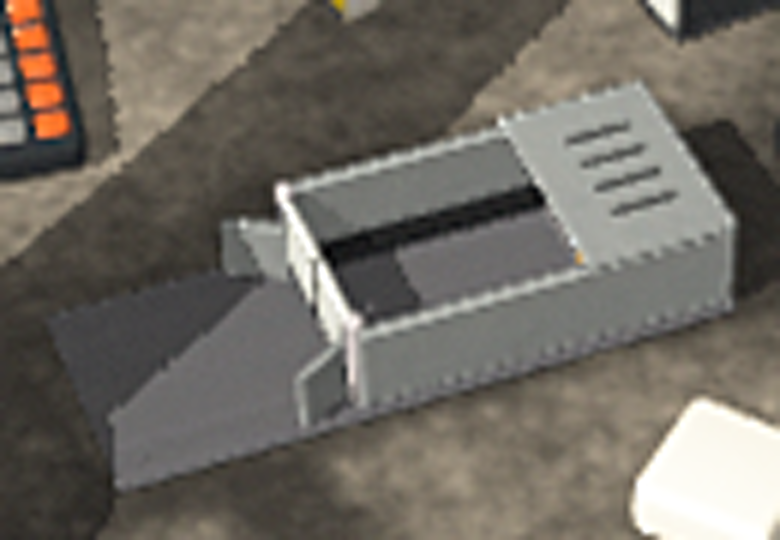

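```bash
python3 - <<'E'
from h import *
from scipy.spatial.transform import Rotation as R
s=monitor.get_state();M=R.from_rotvec(s['eef_rot']).as_matrix();print(M.round(3))
z=M[:,2];a=np.degrees(np.arctan2(z[1],z[0]));print('jaw heading',a, 'd grasp options',[(t-a+180)%180 for t in(16.6,106.6)],'bay-y',(83.2-a+180)%180)
print(np.array([506.3,-320.9,0])-s['eef_pos'])
E
```

```text
[[-0.    -0.974  0.225]
 [-0.002  0.225  0.974]
 [-1.    -0.    -0.002]]
jaw heading 77.00034790647857 d grasp options [np.float64(119.59965209352143), np.float64(29.599652093521428)] bay-y 6.199652093521422
[ 360.17647858 -953.75713817 -230.43392389]
```

Emit:
move_arm --moves '[{"tx":300,"ty":-480,"wz":-30},{"tx":300,"ty":-480,"wz":-30},{"tx":300,"ty":-480,"wz":-30},{"tx":300,"ty":-480,"wz":-30},{"tx":300,"ty":-480,"wz":-30},{"tx":300,"ty":-480,"wz":-30},{"tx":300,"ty":-480,"wz":-30},{"tx":300,"ty":-480,"wz":-30},{"tx":300,"ty":-480,"wz":-30},{"tx":300,"ty":-480,"wz":-30},{"tx":300,"ty":-480,"wz":-30},{"tx":300,"ty":-480,"wz":-30}]'

```text
schema error: expected keys wx, wy, wz, tx, ty, tz, jaw
```

```bash
python3 -c "
from h import *
st()"
```

```text
time_s 0.1
q [-1.387  0.468 -0.012  1.604  0.006  1.071 -0.056]
eef_pos [146.124 632.857 230.434]
eef_rot [-1.042  1.309  1.04 ]
contact_force [-0.341  0.331 -1.053]
opening 0.998
```

Emit:
move_arm --moves '[{"wx":0,"wy":0,"wz":-30,"tx":300,"ty":-480,"tz":0,"jaw":0},{"wx":0,"wy":0,"wz":-30,"tx":300,"ty":-480,"tz":0,"jaw":0},{"wx":0,"wy":0,"wz":-30,"tx":300,"ty":-480,"tz":0,"jaw":0},{"wx":0,"wy":0,"wz":-30,"tx":300,"ty":-480,"tz":0,"jaw":0},{"wx":0,"wy":0,"wz":-30,"tx":300,"ty":-480,"tz":0,"jaw":0},{"wx":0,"wy":0,"wz":-30,"tx":300,"ty":-480,"tz":0,"jaw":0},{"wx":0,"wy":0,"wz":-30,"tx":300,"ty":-480,"tz":0,"jaw":0},{"wx":0,"wy":0,"wz":-30,"tx":300,"ty":-480,"tz":0,"jaw":0},{"wx":0,"wy":0,"wz":-30,"tx":300,"ty":-480,"tz":0,"jaw":0},{"wx":0,"wy":0,"wz":-30,"tx":300,"ty":-480,"tz":0,"jaw":0},{"wx":0,"wy":0,"wz":-30,"tx":300,"ty":-480,"tz":0,"jaw":0},{"wx":0,"wy":0,"wz":-30,"tx":300,"ty":-480,"tz":0,"jaw":0}]'

```text
time_s: 1.1
eef_pos: [411.7, 207.4, 231.3]
eef_rot: [-0.641, 1.474, 0.641]
contact_force: [1.1, 0.1, -0.2]
opening: 1.004
```

```bash
python3 -c "
from h import *
st()"
```

```text
time_s 1.1
q [-0.851  0.14   0.343  2.067 -0.058  0.944  0.344]
eef_pos [411.656 207.389 231.316]
eef_rot [-0.641  1.474  0.641]
contact_force [ 1.066  0.053 -0.162]
opening 1.004
```

Emit:
move_arm --moves '[{"wx":0,"wy":0,"wz":-30.4,"tx":95,"ty":-530,"tz":0,"jaw":0},{"wx":0,"wy":0,"wz":-30.4,"tx":95,"ty":-530,"tz":0,"jaw":0},{"wx":0,"wy":0,"wz":-30.4,"tx":95,"ty":-530,"tz":0,"jaw":0},{"wx":0,"wy":0,"wz":-30.4,"tx":95,"ty":-530,"tz":0,"jaw":0},{"wx":0,"wy":0,"wz":-30.4,"tx":95,"ty":-530,"tz":0,"jaw":0},{"wx":0,"wy":0,"wz":-30.4,"tx":95,"ty":-530,"tz":0,"jaw":0},{"wx":0,"wy":0,"wz":-30.4,"tx":95,"ty":-530,"tz":0,"jaw":0},{"wx":0,"wy":0,"wz":-30.4,"tx":95,"ty":-530,"tz":0,"jaw":0},{"wx":0,"wy":0,"wz":-30.4,"tx":95,"ty":-530,"tz":0,"jaw":0},{"wx":0,"wy":0,"wz":-30.4,"tx":95,"ty":-530,"tz":0,"jaw":0},{"wx":0,"wy":0,"wz":-30.4,"tx":95,"ty":-530,"tz":0,"jaw":0},{"wx":0,"wy":0,"wz":-30.4,"tx":95,"ty":-530,"tz":0,"jaw":0}]'

```text
time_s: 2.1
eef_pos: [499.3, -284.5, 230.9]
eef_rot: [-0.227, 1.559, 0.228]
contact_force: [0.9, -0.3, -0.2]
opening: 1.003
```

```bash
cat >> h.py <<'E'
from scipy.spatial.transform import Rotation as Rn
def pose(tgt=None,jh=None):
    st();s=monitor.get_state();z=Rn.from_rotvec(s['eef_rot']).as_matrix()
    print('jaw heading',np.degrees(np.arctan2(z[1,2],z[0,2])),'down',z[:,0].round(4))
    if tgt is not None: print('delta',(np.array(tgt)-s['eef_pos']).round(1))
E
python3 -c "
from h import *
pose((506.3,-320.9,4))"
```

```text
time_s 2.1
q [-0.089  0.392  0.704  1.828 -0.293  1.029  1.021]
eef_pos [ 499.324 -284.506  230.94 ]
eef_rot [-0.227  1.559  0.228]
contact_force [ 0.863 -0.286 -0.199]
opening 1.003
jaw heading 16.62776381351731 down [-4.e-04  5.e-04 -1.e+00]
delta [   7.   -36.4 -226.9]
```

Emit:
move_arm --moves '[{"wx":0,"wy":0,"wz":0,"tx":7,"ty":-36,"tz":0,"jaw":0},{"wx":0,"wy":0,"wz":0,"tx":7,"ty":-36,"tz":-40,"jaw":0},{"wx":0,"wy":0,"wz":0,"tx":7,"ty":-36,"tz":-80,"jaw":0},{"wx":0,"wy":0,"wz":0,"tx":7,"ty":-36,"tz":-120,"jaw":0},{"wx":0,"wy":0,"wz":0,"tx":7,"ty":-36,"tz":-150,"jaw":0},{"wx":0,"wy":0,"wz":0,"tx":7,"ty":-36,"tz":-170,"jaw":0},{"wx":0,"wy":0,"wz":0,"tx":7,"ty":-36,"tz":-170,"jaw":0}]'

```text
time_s: 2.68
eef_pos: [503.3, -316.7, 56.4]
eef_rot: [-0.224, 1.566, 0.232]
contact_force: [-0.2, 0.0, -0.1]
opening: 1.0
```

```bash
python3 -c "
from h import *
pose((506.3,-320.9,4))
im,d=take('scene','s1');take('top','t1')
cv2.imwrite('pics/s1c.png',cv2.resize(im[240:380,240:400,::-1],None,fx=4,fy=4))"
```

```text
time_s 2.683
q [ 0.087  0.666  0.562  1.876 -0.5    0.753  1.219]
eef_pos [ 503.315 -316.749   56.437]
eef_rot [-0.224  1.566  0.232]
contact_force [-0.236  0.007 -0.051]
opening 1.0
jaw heading 16.6047352681174 down [-0.0082  0.0039 -1.    ]
delta [  3.   -4.2 -52.4]
```

View pics/s1c.png

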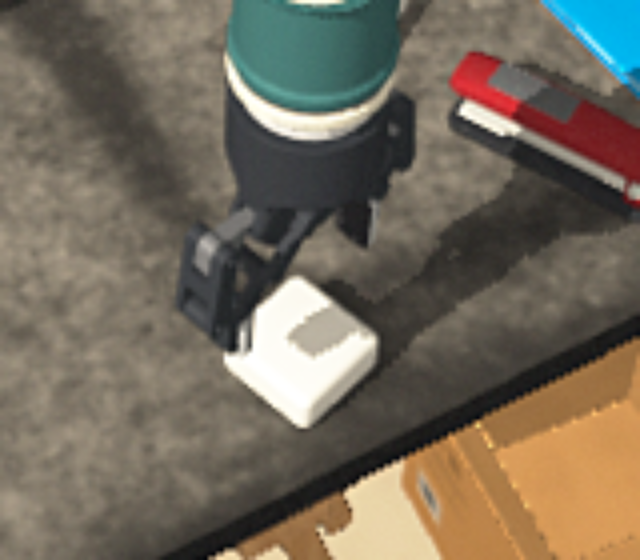

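```bash
python3 -c "
from h import *
pose((506.3,-320.9,4))"
```

```text
time_s 2.783
q [ 0.086  0.66   0.565  1.873 -0.499  0.755  1.218]
eef_pos [ 506.068 -318.932   61.04 ]
eef_rot [-0.227  1.56   0.228]
contact_force [ 0.777 -0.421  0.388]
opening 0.999
jaw heading 16.587171664901117 down [-1.3e-03  2.0e-04 -1.0e+00]
delta [  0.2  -2.  -57. ]
```

Emit:
move_arm --moves '[{"wx":0,"wy":0,"wz":0,"tx":0,"ty":-1,"tz":-20,"jaw":0},{"wx":0,"wy":0,"wz":0,"tx":0,"ty":-1,"tz":-36,"jaw":0},{"wx":0,"wy":0,"wz":0,"tx":0,"ty":-1,"tz":-46,"jaw":0},{"wx":0,"wy":0,"wz":0,"tx":0,"ty":-1,"tz":-52,"jaw":0},{"wx":0,"wy":0,"wz":0,"tx":0,"ty":-1,"tz":-56,"jaw":0},{"wx":0,"wy":0,"wz":0,"tx":0,"ty":-1,"tz":-56,"jaw":0},{"wx":0,"wy":0,"wz":0,"tx":0,"ty":-1,"tz":-56,"jaw":0}]'

```text
time_s: 3.37
eef_pos: [506.9, -320.1, 6.1]
eef_rot: [-0.228, 1.558, 0.227]
contact_force: [-0.0, -0.2, -0.1]
opening: 0.998
```

Emit:
move_arm --moves '[{"wx":0,"wy":0,"wz":0,"tx":0,"ty":0,"tz":0,"jaw":0.2},{"wx":0,"wy":0,"wz":0,"tx":0,"ty":0,"tz":0,"jaw":0.4},{"wx":0,"wy":0,"wz":0,"tx":0,"ty":0,"tz":0,"jaw":0.6},{"wx":0,"wy":0,"wz":0,"tx":0,"ty":0,"tz":0,"jaw":0.6},{"wx":0,"wy":0,"wz":0,"tx":0,"ty":0,"tz":0,"jaw":0.6},{"wx":0,"wy":0,"wz":0,"tx":0,"ty":0,"tz":0,"jaw":0.6}]' --newtons 30

```text
time_s: 3.87
eef_pos: [507.0, -320.0, 6.1]
eef_rot: [-0.228, 1.558, 0.227]
contact_force: [-1.5, 1.3, 6.3]
opening: 0.695
```

```bash
python3 -c "
from h import *
pose((506.3,-320.9,4))"
```

```text
time_s 3.867
q [ 0.132  0.742  0.505  1.878 -0.56   0.664  1.266]
eef_pos [ 506.961 -320.047    6.135]
eef_rot [-0.228  1.558  0.227]
contact_force [-1.543  1.294  6.263]
opening 0.695
jaw heading 16.602530446042365 down [ 1.3e-03 -3.0e-04 -1.0e+00]
delta [-0.7 -0.9 -2.1]
```

Emit:
move_arm --moves '[{"wx":0,"wy":0,"wz":0,"tx":0,"ty":0,"tz":5,"jaw":0.6},{"wx":0,"wy":0,"wz":0,"tx":0,"ty":0,"tz":20,"jaw":0.6},{"wx":0,"wy":0,"wz":0,"tx":0,"ty":0,"tz":45,"jaw":0.6},{"wx":0,"wy":0,"wz":0,"tx":0,"ty":0,"tz":70,"jaw":0.6},{"wx":0,"wy":0,"wz":0,"tx":0,"ty":0,"tz":90,"jaw":0.6},{"wx":0,"wy":0,"wz":0,"tx":0,"ty":0,"tz":90,"jaw":0.6}]'

```text
time_s: 4.37
eef_pos: [508.5, -321.6, 100.2]
eef_rot: [-0.23, 1.553, 0.223]
contact_force: [1.1, 0.1, -0.6]
opening: 0.695
```

```bash
python3 -c "
from h import *
pose((495.9,49.2,10.5))
im,d=take('scene','s2')
cv2.imwrite('pics/s2c.png',cv2.resize(im[220:360,240:400,::-1],None,fx=4,fy=4))"
```

```text
time_s 4.367
q [ 0.059  0.605  0.604  1.858 -0.462  0.814  1.192]
eef_pos [ 508.527 -321.596  100.203]
eef_rot [-0.23   1.553  0.223]
contact_force [ 1.138  0.058 -0.64 ]
opening 0.695
jaw heading 16.574438904049217 down [ 0.0067 -0.0034 -1.    ]
delta [-12.6 370.8 -89.7]
```

View pics/s2c.png

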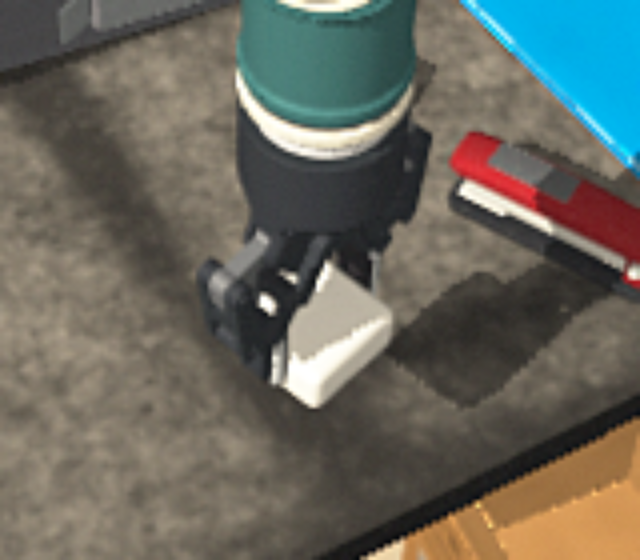

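The brick is held and lifted clear. Next I carry it over to the front plate, turning +66.6°.

Emit:
move_arm --moves '[{"wx":0,"wy":0,"wz":3,"tx":-1,"ty":17,"tz":0,"jaw":0.6},{"wx":0,"wy":0,"wz":10,"tx":-2,"ty":50,"tz":0,"jaw":0.6},{"wx":0,"wy":0,"wz":16.5,"tx":-3,"ty":85,"tz":0,"jaw":0.6},{"wx":0,"wy":0,"wz":23,"tx":-4,"ty":123,"tz":0,"jaw":0.6},{"wx":0,"wy":0,"wz":30,"tx":-5,"ty":160,"tz":0,"jaw":0.6},{"wx":0,"wy":0,"wz":37,"tx":-6,"ty":200,"tz":0,"jaw":0.6},{"wx":0,"wy":0,"wz":44,"tx":-7,"ty":240,"tz":0,"jaw":0.6},{"wx":0,"wy":0,"wz":51,"tx":-8,"ty":280,"tz":0,"jaw":0.6},{"wx":0,"wy":0,"wz":57,"tx":-9,"ty":315,"tz":0,"jaw":0.6},{"wx":0,"wy":0,"wz":62,"tx":-10,"ty":345,"tz":0,"jaw":0.6},{"wx":0,"wy":0,"wz":65.5,"tx":-11,"ty":363,"tz":0,"jaw":0.6},{"wx":0,"wy":0,"wz":66.6,"tx":-11,"ty":370,"tz":0,"jaw":0.6}]'

```text
time_s: 5.42
eef_pos: [494.0, 53.8, 94.5]
eef_rot: [-1.126, 1.26, 1.13]
contact_force: [0.3, -0.2, -0.9]
opening: 0.693
```

Emit:
move_arm --moves '[{"wx":0,"wy":0,"wz":0,"tx":0,"ty":0,"tz":-20,"jaw":0.6},{"wx":0,"wy":0,"wz":0,"tx":0,"ty":0,"tz":-40,"jaw":0.6},{"wx":0,"wy":0,"wz":0,"tx":0,"ty":0,"tz":-50,"jaw":0.6},{"wx":0,"wy":0,"wz":0,"tx":0,"ty":0,"tz":-55,"jaw":0.6},{"wx":0,"wy":0,"wz":0,"tx":0,"ty":0,"tz":-55,"jaw":0.6},{"wx":0,"wy":0,"wz":0,"tx":0,"ty":0,"tz":-55,"jaw":0.6},{"wx":0,"wy":0,"wz":0,"tx":0,"ty":0,"tz":-55,"jaw":0.6}]'

```text
time_s: 6.0
eef_pos: [496.1, 49.7, 41.0]
eef_rot: [-1.121, 1.262, 1.12]
contact_force: [-0.9, -0.3, -1.3]
opening: 0.696
```

```bash
python3 -c "
from h import *
pose((495.9,49.2,10.5))
im,d=take('scene','s3');im2,d=take('top','t3')
a=cv2.resize(im[140:260,190:340,::-1],None,fx=4,fy=4);b=cv2.resize(im2[130:280,200:300,::-1],None,fx=3.2,fy=3.2)
cv2.imwrite('pics/s3c.png',a);cv2.imwrite('pics/t3c.png',b)"
```

```text
time_s 6.0
q [-0.377  0.52   0.257  2.106 -0.246  0.543  1.51 ]
eef_pos [496.063  49.741  40.97 ]
eef_rot [-1.121  1.262  1.12 ]
contact_force [-0.927 -0.308 -1.277]
opening 0.696
jaw heading 83.1493581940079 down [ 1.3e-03  1.0e-04 -1.0e+00]
delta [ -0.2  -0.5 -30.5]
```

View pics/s3c.png

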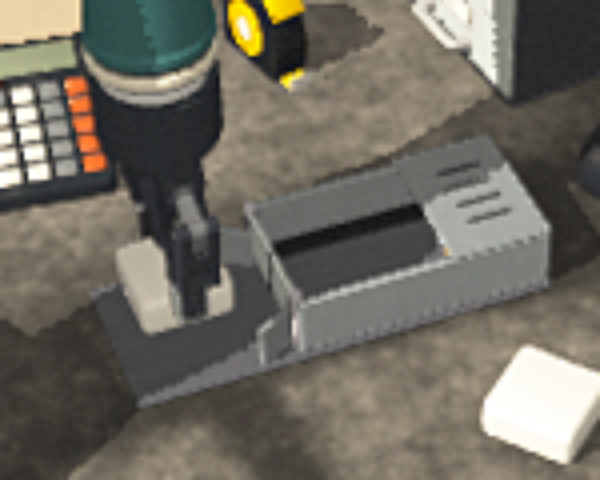

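View pics/t3c.png

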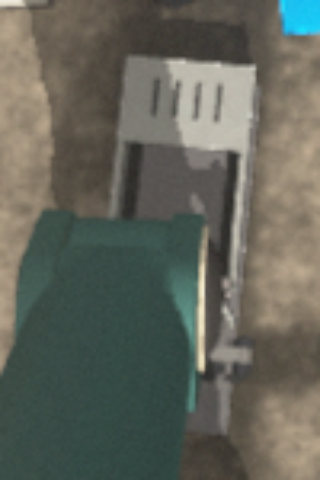

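Emit:
move_arm --moves '[{"wx":0,"wy":0,"wz":0,"tx":0,"ty":0,"tz":-12,"jaw":0.6},{"wx":0,"wy":0,"wz":0,"tx":0,"ty":0,"tz":-20,"jaw":0.6},{"wx":0,"wy":0,"wz":0,"tx":0,"ty":0,"tz":-25,"jaw":0.6},{"wx":0,"wy":0,"wz":0,"tx":0,"ty":0,"tz":-28,"jaw":0.6},{"wx":0,"wy":0,"wz":0,"tx":0,"ty":0,"tz":-30,"jaw":0.6},{"wx":0,"wy":0,"wz":0,"tx":0,"ty":0,"tz":-30,"jaw":0.6},{"wx":0,"wy":0,"wz":0,"tx":0,"ty":0,"tz":-30,"jaw":0.6}]'

```text
time_s: 6.68
eef_pos: [495.5, 50.1, 10.2]
eef_rot: [-1.121, 1.263, 1.121]
contact_force: [-0.2, 0.4, -2.1]
opening: 0.694
```

Emit:
move_arm --moves '[{"wx":0,"wy":0,"wz":0,"tx":0,"ty":0,"tz":-0.5,"jaw":0.6},{"wx":0,"wy":0,"wz":0,"tx":0,"ty":0,"tz":-0.5,"jaw":0.6}]'

```text
time_s: 6.85
eef_pos: [495.5, 50.1, 10.1]
eef_rot: [-1.121, 1.263, 1.121]
contact_force: [-1.5, -0.2, 4.4]
opening: 0.691
```

Emit:
move_arm --moves '[{"wx":0,"wy":0,"wz":0,"tx":0,"ty":0,"tz":-0.5,"jaw":0.6},{"wx":0,"wy":0,"wz":0,"tx":0,"ty":0,"tz":-0.5,"jaw":0.6}]'

```text
time_s: 7.02
eef_pos: [495.5, 50.1, 10.1]
eef_rot: [-1.121, 1.263, 1.121]
contact_force: [-3.5, -1.2, 9.5]
opening: 0.694
```

Emit:
move_arm --moves '[{"wx":0,"wy":0,"wz":0,"tx":0,"ty":0,"tz":0.5,"jaw":0.25},{"wx":0,"wy":0,"wz":0,"tx":0,"ty":0,"tz":0.5,"jaw":0.15},{"wx":0,"wy":0,"wz":0,"tx":0,"ty":0,"tz":0.5,"jaw":0.05},{"wx":0,"wy":0,"wz":0,"tx":0,"ty":0,"tz":0.5,"jaw":0},{"wx":0,"wy":0,"wz":0,"tx":0,"ty":0,"tz":0.5,"jaw":0},{"wx":0,"wy":0,"wz":0,"tx":0,"ty":0,"tz":0.5,"jaw":0}]'

```text
time_s: 7.52
eef_pos: [495.4, 50.2, 9.7]
eef_rot: [-1.121, 1.263, 1.121]
contact_force: [0.3, 0.8, 1.1]
opening: 0.999
```

Emit:
move_arm --moves '[{"wx":0,"wy":0,"wz":0,"tx":0,"ty":0,"tz":10,"jaw":0},{"wx":0,"wy":0,"wz":0,"tx":0,"ty":0,"tz":30,"jaw":0},{"wx":0,"wy":0,"wz":0,"tx":0,"ty":0,"tz":60,"jaw":0},{"wx":0,"wy":0,"wz":0,"tx":-20,"ty":2,"tz":75,"jaw":0.3},{"wx":0,"wy":0,"wz":0,"tx":-45,"ty":5,"tz":75,"jaw":0.6},{"wx":0,"wy":0,"wz":0,"tx":-58,"ty":7,"tz":75,"jaw":0.6},{"wx":0,"wy":0,"wz":0,"tx":-58,"ty":7,"tz":75,"jaw":0.6},{"wx":0,"wy":0,"wz":0,"tx":-58,"ty":7,"tz":75,"jaw":0.6}]'

```text
time_s: 8.18
eef_pos: [437.7, 57.5, 85.6]
eef_rot: [-1.122, 1.261, 1.121]
contact_force: [-0.8, 0.2, 0.4]
opening: 0.404
```

```bash
python3 -c "
from h import *
pose((495.9,49.2,10.5))
im,d=take('scene','s4');im2,d2=take('top','t4')
a=cv2.resize(im[140:260,190:340,::-1],None,fx=5,fy=5);b=cv2.resize(im2[130:280,200:300,::-1],None,fx=3.8,fy=3.8)
cv2.imwrite('pics/s4c.png',a);cv2.imwrite('pics/t4c.png',b)
"
```

```text
time_s 8.183
q [-0.462  0.36   0.299  2.223 -0.191  0.58   1.431]
eef_pos [437.672  57.469  85.56 ]
eef_rot [-1.122  1.261  1.121]
contact_force [-0.752  0.166  0.437]
opening 0.404
jaw heading 83.23290083972182 down [ 1.3e-03  6.0e-04 -1.0e+00]
delta [ 58.2  -8.3 -75.1]
```

View pics/s4c.png

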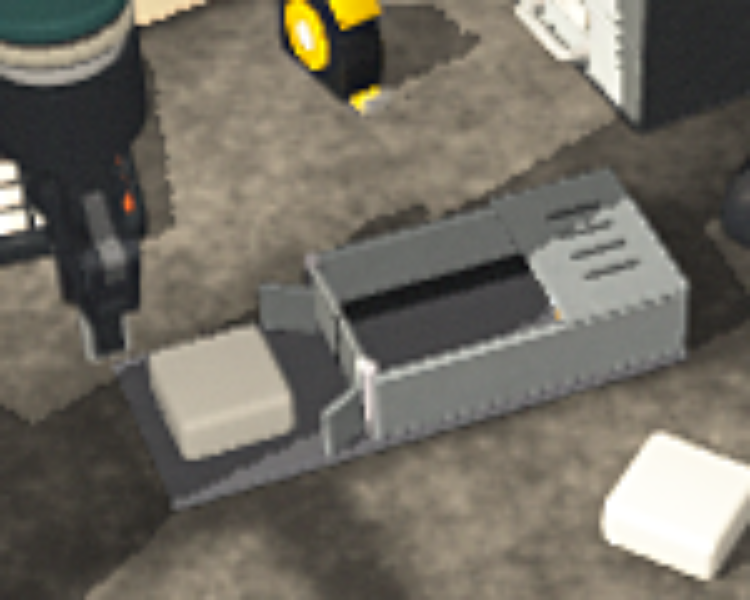

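View pics/t4c.png

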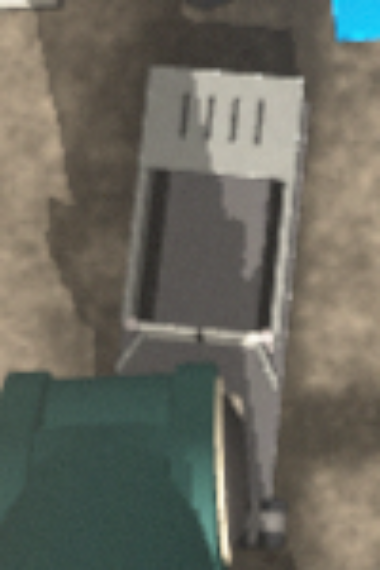

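```bash
cat >> h.py <<'E'
H=np.radians(-6.8);O=np.array([560.5,41.5]);ex=np.array([np.cos(H),np.sin(H)]);ey=np.array([-np.sin(H),np.cos(H)])
def bay(p): q=np.asarray(p)[...,:2]-O; return np.stack([q@ex,q@ey],-1)
E
python3 - <<'E'
from h import *
im,d=load('s4');P=cloud('scene',d);B=bay(P)
hsv=cv2.cvtColor(im,cv2.COLOR_RGB2HSV)
m=(P[...,2]>26)&(P[...,2]<38)&(B[...,0]>-110)&(B[...,0]<-15)&(abs(B[...,1])<50)&(im.min(2)>110)
k,l,s,c=cv2.connectedComponentsWithStats(m.astype(np.uint8));i=1+s[1:,4].argmax()
Q=P[l==i];print(s[i],np.percentile(Q[:,2],[5,50,95]))
r=cv2.minAreaRect(bay(Q).astype(np.float32));print(r, bay(Q).mean(0))
# side-wall tops & plate edges in bay frame for this camera
W=(P[...,2]>42)&(P[...,2]<49)&(B[...,0]>15)&(B[...,0]<95)
for sg in(1,-1):
    q=B[W&(sg*B[...,1]>38)&(sg*B[...,1]<62)]; print('wall',sg,len(q),q.mean(0),np.polyfit(q[:,0],q[:,1],1))
F=(P[...,2]>1)&(P[...,2]<7)&(B[...,0]>-100)&(B[...,0]<-35)
# brick & plate corners by eye
for nm,p,z in(('plate near',(172,507),4),('plate L',(117,368),4),('brick',(187,440),32),('brick',(150,357),32),('b',(252,328),32),('b',(292,405),32),('gateL',(312,262),46),('gateR',(368,370),46)):
    print(nm,bay(ray('scene',(190+(p[0]+.5)/5-.5,140+(p[1]+.5)/5-.5),z)).round(1))
E
```

```text
[220 205  28  22 405] [27.73005596 31.28866808 34.8405065 ]
((-66.90951538085938, -2.272777557373047), (59.38883590698242, 61.688697814941406), 0.16189715266227722) [-67.36707636  -4.52782294]
wall 1 64 [57.6333744  45.00769477] [-3.72357571e-03  4.52222970e+01]
wall -1 64 [ 56.73791721 -49.09331908] [-1.50315285e-02 -4.82404615e+01]
plate near [-109.3  -52.6]
plate L [-106.2   50.2]
brick [-94.5 -38.4]
brick [-94.   23.5]
b [-39.7  23.5]
b [-39.2 -35.7]
gateL [ 0.7 43.6]
gateR [ -0.4 -40.5]
```

Emit:
move_arm --moves '[{"wx":0,"wy":0,"wz":0,"tx":0,"ty":-1,"tz":-20,"jaw":0.8},{"wx":0,"wy":0,"wz":0,"tx":0,"ty":-1,"tz":-40,"jaw":0.8},{"wx":0,"wy":0,"wz":0,"tx":0,"ty":-1,"tz":-58,"jaw":0.8},{"wx":0,"wy":0,"wz":0,"tx":0,"ty":-1,"tz":-68,"jaw":0.8},{"wx":0,"wy":0,"wz":0,"tx":0,"ty":-1,"tz":-74,"jaw":0.8},{"wx":0,"wy":0,"wz":0,"tx":0,"ty":-1,"tz":-74,"jaw":0.8},{"wx":0,"wy":0,"wz":0,"tx":0,"ty":-1,"tz":-74,"jaw":0.8}]'

```text
time_s: 8.87
eef_pos: [437.9, 56.0, 10.9]
eef_rot: [-1.121, 1.263, 1.121]
contact_force: [0.3, 0.1, 0.2]
opening: 0.201
```

```bash
python3 -c "
from h import *
pose()
print(bay(monitor.get_state()['eef_pos']))
im,d=take('scene','s5')
a=cv2.resize(im[140:260,190:340,::-1],None,fx=5,fy=5)
cv2.imwrite('pics/s5c.png',a)
"
```

```text
time_s 8.867
q [-0.389  0.521  0.22   2.239 -0.278  0.406  1.51 ]
eef_pos [437.905  56.006  10.877]
eef_rot [-1.121  1.263  1.121]
contact_force [0.289 0.106 0.18 ]
opening 0.201
jaw heading 83.17735123454132 down [ 2.e-04 -1.e-04 -1.e+00]
[-1.23449802e+02 -1.11843155e-01]
```

View pics/s5c.png

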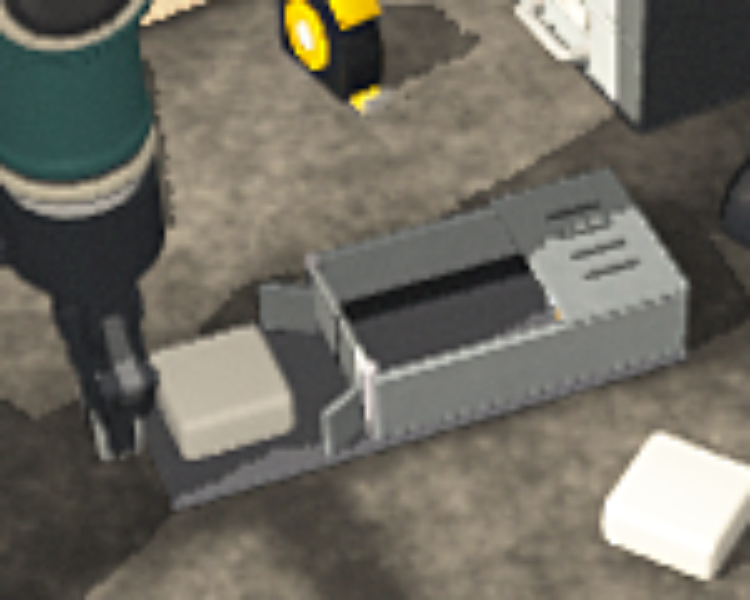

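Emit:
move_arm --moves '[{"wx":0,"wy":0,"wz":0,"tx":5,"ty":-0.6,"tz":0,"jaw":0.8},{"wx":0,"wy":0,"wz":0,"tx":10,"ty":-1.2,"tz":0,"jaw":0.8},{"wx":0,"wy":0,"wz":0,"tx":14,"ty":-1.7,"tz":0,"jaw":0.8},{"wx":0,"wy":0,"wz":0,"tx":17,"ty":-2,"tz":0,"jaw":0.8},{"wx":0,"wy":0,"wz":0,"tx":20,"ty":-2.4,"tz":0,"jaw":0.8},{"wx":0,"wy":0,"wz":0,"tx":23,"ty":-2.7,"tz":0,"jaw":0.8},{"wx":0,"wy":0,"wz":0,"tx":26,"ty":-3.1,"tz":0,"jaw":0.8},{"wx":0,"wy":0,"wz":0,"tx":30,"ty":-3.6,"tz":0,"jaw":0.8},{"wx":0,"wy":0,"wz":0,"tx":34,"ty":-4.1,"tz":0,"jaw":0.8},{"wx":0,"wy":0,"wz":0,"tx":38,"ty":-4.5,"tz":0,"jaw":0.8},{"wx":0,"wy":0,"wz":0,"tx":42,"ty":-5,"tz":0,"jaw":0.8},{"wx":0,"wy":0,"wz":0,"tx":46,"ty":-5.5,"tz":0,"jaw":0.8}]'

```text
time_s: 9.92
eef_pos: [483.8, 50.6, 10.8]
eef_rot: [-1.121, 1.263, 1.121]
contact_force: [-2.2, -0.1, 0.5]
opening: 0.199
```

```bash
python3 -c "
from h import *
pose()
print(bay(monitor.get_state()['eef_pos']))
im,d=take('scene','s6');im2,d2=take('top','t6')
a=cv2.resize(im[140:260,190:340,::-1],None,fx=5,fy=5)
cv2.imwrite('pics/s6c.png',a)
"
```

```text
time_s 9.917
q [-0.36   0.566  0.227  2.136 -0.272  0.466  1.529]
eef_pos [483.83   50.61   10.757]
eef_rot [-1.121  1.263  1.121]
contact_force [-2.198 -0.112  0.459]
opening 0.199
jaw heading 83.20002702292982 down [-1.e-04 -0.e+00 -1.e+00]
[-7.72094191e+01 -3.24235435e-02]
```

View pics/s6c.png

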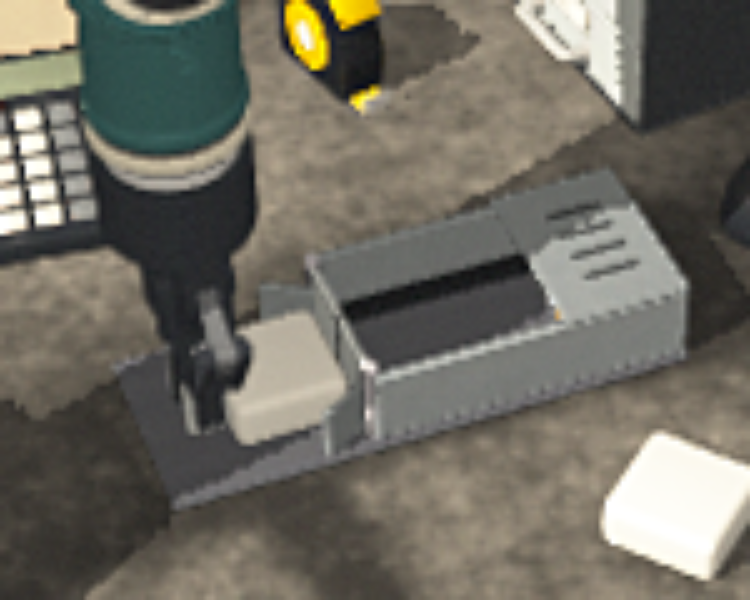

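Emit:
move_arm --moves '[{"wx":0,"wy":0,"wz":0,"tx":4,"ty":-0.5,"tz":0,"jaw":0.8},{"wx":0,"wy":0,"wz":0,"tx":8,"ty":-1,"tz":0,"jaw":0.8},{"wx":0,"wy":0,"wz":0,"tx":12,"ty":-1.4,"tz":0,"jaw":0.8},{"wx":0,"wy":0,"wz":0,"tx":16,"ty":-1.9,"tz":0,"jaw":0.8}]'

```text
time_s: 10.35
eef_pos: [497.3, 49.0, 10.5]
eef_rot: [-1.119, 1.266, 1.125]
contact_force: [-7.3, 1.3, 5.2]
opening: 0.197
```

Emit:
move_arm --moves '[{"wx":0,"wy":0,"wz":0,"tx":4,"ty":-0.5,"tz":0,"jaw":0.8},{"wx":0,"wy":0,"wz":0,"tx":8,"ty":-1,"tz":0,"jaw":0.8},{"wx":0,"wy":0,"wz":0,"tx":12,"ty":-1.4,"tz":0,"jaw":0.8},{"wx":0,"wy":0,"wz":0,"tx":16,"ty":-1.9,"tz":0,"jaw":0.8}]'

```text
time_s: 10.68
eef_pos: [515.5, 46.9, 10.6]
eef_rot: [-1.121, 1.263, 1.122]
contact_force: [-1.4, 0.4, -0.7]
opening: 0.202
```

```bash
python3 -c "
from h import *
pose()
print(bay(monitor.get_state()['eef_pos']))
im,d=take('scene','s7');im2,d2=take('top','t7')
a=cv2.resize(im[140:260,190:340,::-1],None,fx=5,fy=5)
cv2.imwrite('pics/s7c.png',a)
"
```

```text
time_s 10.683
q [-0.342  0.599  0.231  2.063 -0.269  0.508  1.538]
eef_pos [515.513  46.907  10.615]
eef_rot [-1.121  1.263  1.122]
contact_force [-1.362  0.371 -0.671]
opening 0.202
jaw heading 83.2086438613056 down [-4.e-04 -0.e+00 -1.e+00]
[-4.53107479e+01  4.19021232e-02]
```

View pics/s7c.png

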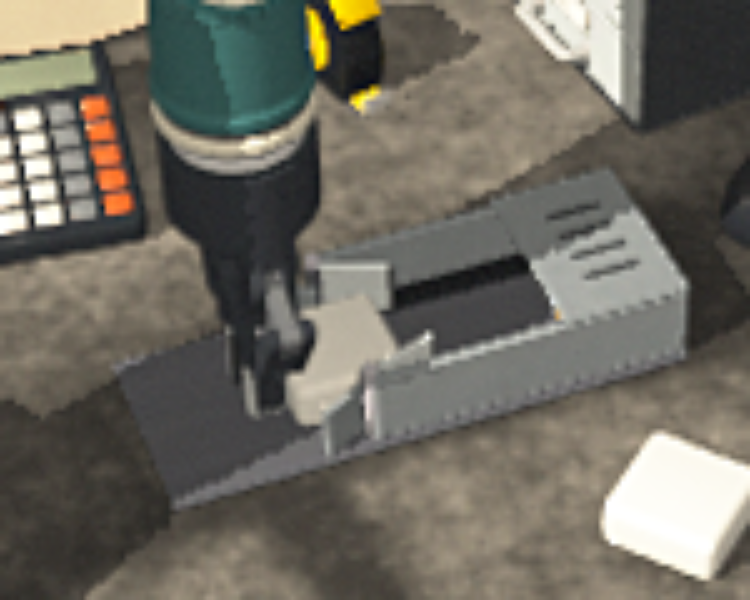

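Emit:
move_arm --moves '[{"wx":0,"wy":0,"wz":0,"tx":4,"ty":-0.5,"tz":0,"jaw":0.8},{"wx":0,"wy":0,"wz":0,"tx":8,"ty":-1,"tz":0,"jaw":0.8},{"wx":0,"wy":0,"wz":0,"tx":12,"ty":-1.4,"tz":0,"jaw":0.8},{"wx":0,"wy":0,"wz":0,"tx":16,"ty":-1.9,"tz":0,"jaw":0.8},{"wx":0,"wy":0,"wz":0,"tx":20,"ty":-2.4,"tz":0,"jaw":0.8},{"wx":0,"wy":0,"wz":0,"tx":24,"ty":-2.9,"tz":0,"jaw":0.8}]'

```text
time_s: 11.28
eef_pos: [540.1, 43.9, 10.8]
eef_rot: [-1.122, 1.263, 1.121]
contact_force: [-1.3, -0.7, -0.5]
opening: 0.199
```

Emit:
move_arm --moves '[{"wx":0,"wy":0,"wz":0,"tx":4,"ty":-0.5,"tz":0,"jaw":0.8},{"wx":0,"wy":0,"wz":0,"tx":8,"ty":-1,"tz":0,"jaw":0.8},{"wx":0,"wy":0,"wz":0,"tx":12,"ty":-1.4,"tz":0,"jaw":0.8},{"wx":0,"wy":0,"wz":0,"tx":16,"ty":-1.9,"tz":0,"jaw":0.8},{"wx":0,"wy":0,"wz":0,"tx":20,"ty":-2.4,"tz":0,"jaw":0.8},{"wx":0,"wy":0,"wz":0,"tx":24,"ty":-2.9,"tz":0,"jaw":0.8}]'

```text
time_s: 11.78
eef_pos: [563.8, 41.1, 10.8]
eef_rot: [-1.121, 1.263, 1.121]
contact_force: [-1.0, -0.3, -0.3]
opening: 0.201
```

```bash
python3 -c "
from h import *
pose()
print(bay(monitor.get_state()['eef_pos']))
im,d=take('scene','s8');im2,d2=take('top','t8')
a=cv2.resize(im[140:260,190:340,::-1],None,fx=5,fy=5)
cv2.imwrite('pics/s8c.png',a)
b=cv2.resize(im2[130:280,200:300,::-1],None,fx=4,fy=4);cv2.imwrite('pics/t8c.png',b)
"
```

```text
time_s 11.783
q [-0.317  0.65   0.237  1.948 -0.266  0.573  1.551]
eef_pos [563.839  41.052  10.796]
eef_rot [-1.121  1.263  1.121]
contact_force [-1.036 -0.322 -0.346]
opening 0.201
jaw heading 83.20103194577706 down [ 1.e-04  0.e+00 -1.e+00]
[ 3.36853624 -0.04977961]
```

View pics/s8c.png

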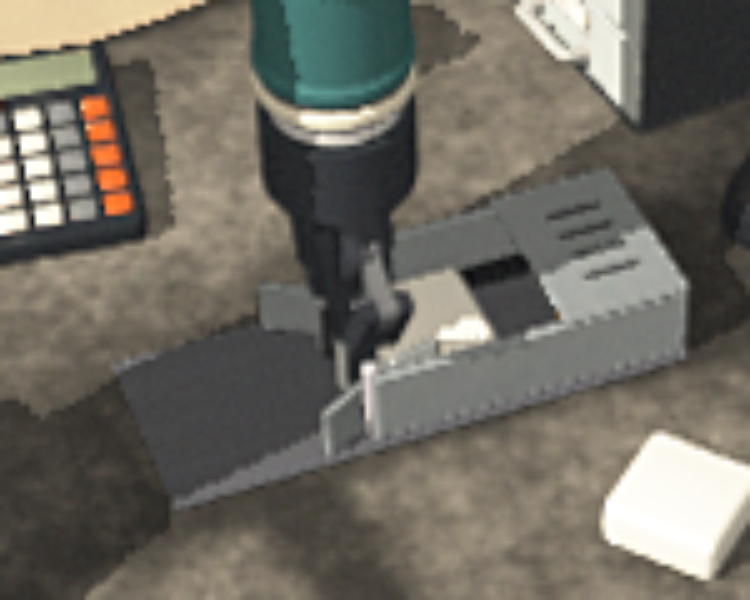

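View pics/t8c.png

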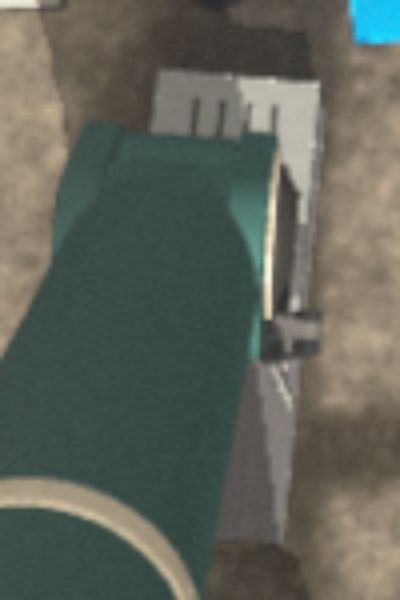

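Emit:
move_arm --moves '[{"wx":0,"wy":0,"wz":0,"tx":4,"ty":-0.5,"tz":0,"jaw":0.8},{"wx":0,"wy":0,"wz":0,"tx":8,"ty":-1,"tz":0,"jaw":0.8},{"wx":0,"wy":0,"wz":0,"tx":12,"ty":-1.4,"tz":0,"jaw":0.8},{"wx":0,"wy":0,"wz":0,"tx":15,"ty":-1.8,"tz":0,"jaw":0.8},{"wx":0,"wy":0,"wz":0,"tx":18,"ty":-2.1,"tz":0,"jaw":0.8},{"wx":0,"wy":0,"wz":0,"tx":20,"ty":-2.4,"tz":0,"jaw":0.8},{"wx":0,"wy":0,"wz":0,"tx":22,"ty":-2.6,"tz":0,"jaw":0.8},{"wx":0,"wy":0,"wz":0,"tx":24,"ty":-2.9,"tz":0,"jaw":0.8}]'

```text
time_s: 12.55
eef_pos: [587.3, 38.3, 10.8]
eef_rot: [-1.121, 1.263, 1.122]
contact_force: [-1.8, 0.5, 1.0]
opening: 0.203
```

Emit:
move_arm --moves '[{"wx":0,"wy":0,"wz":0,"tx":1,"ty":-0.1,"tz":0,"jaw":0.8},{"wx":0,"wy":0,"wz":0,"tx":2,"ty":-0.2,"tz":0,"jaw":0.8},{"wx":0,"wy":0,"wz":0,"tx":3,"ty":-0.4,"tz":0,"jaw":0.8},{"wx":0,"wy":0,"wz":0,"tx":4,"ty":-0.5,"tz":0,"jaw":0.8}]'

```text
time_s: 12.88
eef_pos: [591.6, 37.7, 10.8]
eef_rot: [-1.122, 1.263, 1.121]
contact_force: [-1.7, 1.0, 0.1]
opening: 0.2
```

Emit:
move_arm --moves '[{"wx":0,"wy":0,"wz":0,"tx":1,"ty":-0.1,"tz":0,"jaw":0.8},{"wx":0,"wy":0,"wz":0,"tx":2,"ty":-0.2,"tz":0,"jaw":0.8},{"wx":0,"wy":0,"wz":0,"tx":3,"ty":-0.4,"tz":0,"jaw":0.8}]'

```text
time_s: 13.13
eef_pos: [594.5, 37.3, 10.8]
eef_rot: [-1.121, 1.263, 1.121]
contact_force: [-2.2, 0.3, 0.8]
opening: 0.202
```

Emit:
move_arm --moves '[{"wx":0,"wy":0,"wz":0,"tx":1,"ty":-0.1,"tz":0,"jaw":0.8},{"wx":0,"wy":0,"wz":0,"tx":2,"ty":-0.2,"tz":0,"jaw":0.8}]'

```text
time_s: 13.3
eef_pos: [596.5, 37.0, 10.8]
eef_rot: [-1.121, 1.263, 1.121]
contact_force: [-1.9, 0.6, 1.1]
opening: 0.2
```

Emit:
move_arm --moves '[{"wx":0,"wy":0,"wz":0,"tx":1,"ty":-0.1,"tz":0,"jaw":0.8},{"wx":0,"wy":0,"wz":0,"tx":2,"ty":-0.2,"tz":0,"jaw":0.8}]'

```text
time_s: 13.47
eef_pos: [598.5, 36.9, 10.8]
eef_rot: [-1.121, 1.263, 1.121]
contact_force: [-2.1, -0.8, 0.1]
opening: 0.198
```

Emit:
move_arm --moves '[{"wx":0,"wy":0,"wz":0,"tx":1,"ty":-0.1,"tz":0,"jaw":0.8},{"wx":0,"wy":0,"wz":0,"tx":2,"ty":-0.2,"tz":0,"jaw":0.8}]'

```text
time_s: 13.63
eef_pos: [600.5, 36.7, 10.8]
eef_rot: [-1.121, 1.263, 1.121]
contact_force: [-2.1, 0.3, 1.0]
opening: 0.196
```

Emit:
move_arm --moves '[{"wx":0,"wy":0,"wz":0,"tx":1,"ty":-0.1,"tz":0,"jaw":0.8},{"wx":0,"wy":0,"wz":0,"tx":2,"ty":-0.2,"tz":0,"jaw":0.8}]'

```text
time_s: 13.8
eef_pos: [602.7, 36.5, 10.8]
eef_rot: [-1.121, 1.263, 1.121]
contact_force: [-0.4, -0.2, -0.1]
opening: 0.197
```

Emit:
move_arm --moves '[{"wx":0,"wy":0,"wz":0,"tx":1,"ty":-0.1,"tz":0,"jaw":0.8},{"wx":0,"wy":0,"wz":0,"tx":2,"ty":-0.2,"tz":0,"jaw":0.8}]'

```text
time_s: 13.97
eef_pos: [604.2, 36.4, 10.8]
eef_rot: [-1.121, 1.263, 1.122]
contact_force: [-3.5, 0.7, 2.6]
opening: 0.201
```

Emit:
move_arm --moves '[{"wx":0,"wy":0,"wz":0,"tx":1,"ty":-0.1,"tz":0,"jaw":0.8},{"wx":0,"wy":0,"wz":0,"tx":2,"ty":-0.2,"tz":0,"jaw":0.8}]'

```text
time_s: 14.13
eef_pos: [605.3, 36.3, 10.8]
eef_rot: [-1.12, 1.265, 1.123]
contact_force: [-6.3, 2.0, 5.6]
opening: 0.196
```

Emit:
move_arm --moves '[{"wx":0,"wy":0,"wz":0,"tx":0,"ty":0,"tz":0,"jaw":0.8},{"wx":0,"wy":0,"wz":0,"tx":0,"ty":0,"tz":0,"jaw":0.8},{"wx":0,"wy":0,"wz":0,"tx":0,"ty":0,"tz":0,"jaw":0.8}]'

```text
time_s: 14.38
eef_pos: [605.5, 36.3, 10.8]
eef_rot: [-1.12, 1.264, 1.123]
contact_force: [-5.1, 1.6, 4.1]
opening: 0.199
```

```bash
python3 -c "
from h import *
pose()
print(bay(monitor.get_state()['eef_pos']))
im,d=take('scene','s9')
a=cv2.resize(im[140:260,190:340,::-1],None,fx=5,fy=5)
cv2.imwrite('pics/s9c.png',a);print(monitor.get_state()['contact_force'])
"
```

```text
time_s 14.383
q [-0.296  0.698  0.242  1.844 -0.264  0.633  1.558]
eef_pos [605.493  36.287  10.785]
eef_rot [-1.12   1.264  1.123]
contact_force [-5.094  1.594  4.145]
opening 0.199
jaw heading 83.20484760566276 down [-2.e-03  4.e-04 -1.e+00]
[45.2937421   0.15087575]
[-4.92839337  1.69240474  3.14169999]
```

View pics/s9c.png

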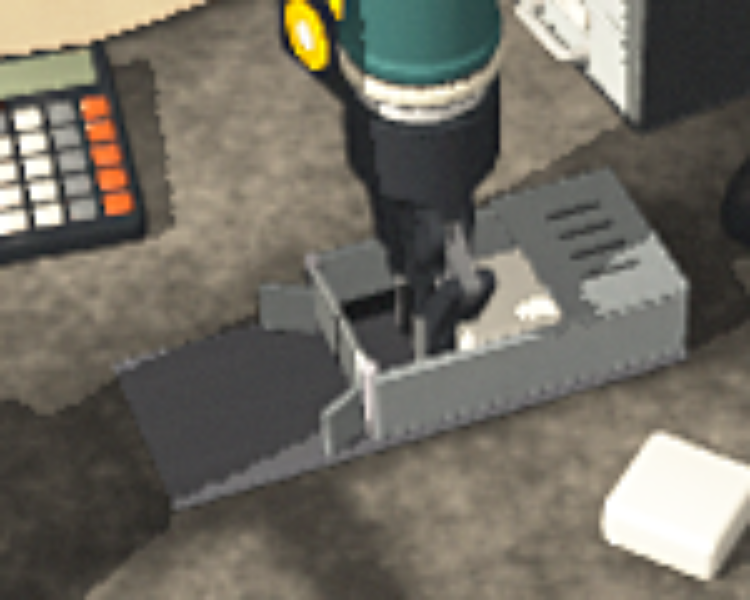

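Emit:
move_arm --moves '[{"wx":0,"wy":0,"wz":0,"tx":1,"ty":-0.1,"tz":0.5,"jaw":0.8},{"wx":0,"wy":0,"wz":0,"tx":1,"ty":-0.1,"tz":0.5,"jaw":0.8},{"wx":0,"wy":0,"wz":0,"tx":1,"ty":-0.1,"tz":0.5,"jaw":0.8}]'

```text
time_s: 14.68
eef_pos: [606.8, 36.2, 10.9]
eef_rot: [-1.121, 1.264, 1.122]
contact_force: [-3.6, 1.2, -0.7]
opening: 0.195
```

Emit:
move_arm --moves '[{"wx":0,"wy":0,"wz":0,"tx":1,"ty":-0.1,"tz":0,"jaw":0.8},{"wx":0,"wy":0,"wz":0,"tx":1,"ty":-0.1,"tz":0,"jaw":0.8},{"wx":0,"wy":0,"wz":0,"tx":1,"ty":-0.1,"tz":0,"jaw":0.8}]'

```text
time_s: 14.93
eef_pos: [607.9, 36.0, 11.0]
eef_rot: [-1.121, 1.264, 1.122]
contact_force: [-5.3, 1.1, -0.7]
opening: 0.201
```

Emit:
move_arm --moves '[{"wx":0,"wy":0,"wz":0,"tx":1,"ty":-0.1,"tz":0,"jaw":0.8},{"wx":0,"wy":0,"wz":0,"tx":1,"ty":-0.1,"tz":0,"jaw":0.8},{"wx":0,"wy":0,"wz":0,"tx":1,"ty":-0.1,"tz":0,"jaw":0.8}]'

```text
time_s: 15.18
eef_pos: [608.7, 35.9, 11.0]
eef_rot: [-1.121, 1.264, 1.123]
contact_force: [-4.7, 2.0, -0.1]
opening: 0.201
```

Emit:
move_arm --moves '[{"wx":0,"wy":0,"wz":0,"tx":1,"ty":-0.1,"tz":0,"jaw":0.8},{"wx":0,"wy":0,"wz":0,"tx":1,"ty":-0.1,"tz":0,"jaw":0.8},{"wx":0,"wy":0,"wz":0,"tx":1,"ty":-0.1,"tz":0,"jaw":0.8}]'

```text
time_s: 15.43
eef_pos: [609.3, 35.9, 10.9]
eef_rot: [-1.12, 1.265, 1.123]
contact_force: [-6.5, 1.2, -0.0]
opening: 0.199
```

```bash
cat > f.py <<'E'
from h import *
F=[];X=[]
for i in range(5):
    grab_frame('scene');s=monitor.get_state();F.append(s['contact_force']);X.append(s['eef_pos'])
F=np.array(F);print(F.round(1).tolist());print('mean',F.mean(0).round(2),'along',(F[:,:2]@ex).mean().round(2),'pos',np.mean(X,0).round(2),'bay',bay(np.mean(X,0)).round(2),s['time_s'])
E
python3 f.py
```

```text
[[-6.5, 0.6, 0.0], [-6.6, 1.2, 0.8], [-7.2, 0.9, 0.6], [-5.8, 1.2, -0.1], [-5.7, 2.6, 1.0]]
mean [-6.36  1.31  0.47] along -6.47 pos [609.29  35.85  10.89] bay [49.12  0.17] 15.6833
```

Emit:
move_arm --moves '[{"wx":0,"wy":0,"wz":0,"tx":1,"ty":-0.1,"tz":0.2,"jaw":0.8},{"wx":0,"wy":0,"wz":0,"tx":2,"ty":-0.2,"tz":0.2,"jaw":0.8},{"wx":0,"wy":0,"wz":0,"tx":2,"ty":-0.2,"tz":0.2,"jaw":0.8},{"wx":0,"wy":0,"wz":0,"tx":2,"ty":-0.2,"tz":0.2,"jaw":0.8}]'

```text
time_s: 16.02
eef_pos: [610.6, 35.7, 10.9]
eef_rot: [-1.12, 1.266, 1.124]
contact_force: [-7.9, 1.8, 0.9]
opening: 0.2
```

```bash
python3 f.py
```

```text
[[-7.3, 1.2, 1.0], [-7.7, 1.9, 1.4], [-7.2, 1.7, 0.1], [-7.7, 1.1, 0.6], [-7.9, 0.4, 0.7]]
mean [-7.55  1.29  0.75] along -7.65 pos [610.64  35.7   10.92] bay [50.48  0.17] 16.2667
```

Emit:
move_arm --moves '[{"wx":0,"wy":0,"wz":0,"tx":0.7,"ty":-0.1,"tz":0.1,"jaw":0.8},{"wx":0,"wy":0,"wz":0,"tx":1.3,"ty":-0.2,"tz":0.1,"jaw":0.8},{"wx":0,"wy":0,"wz":0,"tx":1.3,"ty":-0.2,"tz":0.1,"jaw":0.8},{"wx":0,"wy":0,"wz":0,"tx":1.3,"ty":-0.2,"tz":0.1,"jaw":0.8}]'

```text
time_s: 16.6
eef_pos: [611.2, 35.7, 10.9]
eef_rot: [-1.119, 1.267, 1.125]
contact_force: [-10.2, 1.4, 0.9]
opening: 0.201
```

```bash
python3 f.py
```

```text
[[-9.0, 1.6, 2.6], [-8.9, 1.7, 1.8], [-9.3, 1.5, 1.7], [-9.1, 1.7, 2.6], [-9.1, 1.3, 1.5]]
mean [-9.06  1.57  2.04] along -9.18 pos [611.19  35.61  10.88] bay [51.03  0.15] 16.85
```

Emit:
move_arm --moves '[{"wx":0,"wy":0,"wz":0,"tx":-1,"ty":0.1,"tz":0,"jaw":0.8},{"wx":0,"wy":0,"wz":0,"tx":-2,"ty":0.2,"tz":0,"jaw":0.8},{"wx":0,"wy":0,"wz":0,"tx":-3,"ty":0.4,"tz":0,"jaw":0.8},{"wx":0,"wy":0,"wz":0,"tx":-4,"ty":0.5,"tz":0,"jaw":0.8},{"wx":0,"wy":0,"wz":0,"tx":-5,"ty":0.6,"tz":0,"jaw":0.8},{"wx":0,"wy":0,"wz":0,"tx":-6,"ty":0.7,"tz":0,"jaw":0.8},{"wx":0,"wy":0,"wz":0,"tx":-7,"ty":0.8,"tz":0,"jaw":0.8},{"wx":0,"wy":0,"wz":0,"tx":-8,"ty":1,"tz":0,"jaw":0.8}]'

```text
time_s: 17.52
eef_pos: [606.2, 36.2, 11.7]
eef_rot: [-1.122, 1.262, 1.12]
contact_force: [-1.7, 0.4, -0.9]
opening: 0.193
```

```bash
python3 f.py
```

```text
[[-2.1, 0.7, -1.0], [-2.9, 0.6, -1.6], [-2.6, 0.2, -2.5], [-2.9, 0.4, -0.5], [-1.8, 0.2, -0.7]]
mean [-2.46  0.42 -1.24] along -2.49 pos [606.14  36.23  11.78] bay [45.94  0.17] 17.7667
```

Emit:
move_arm --moves '[{"wx":0,"wy":0,"wz":0,"tx":-0.6,"ty":0.1,"tz":-0.3,"jaw":0.8},{"wx":0,"wy":0,"wz":0,"tx":-1.2,"ty":0.1,"tz":-0.3,"jaw":0.8},{"wx":0,"wy":0,"wz":0,"tx":-1.8,"ty":0.2,"tz":-0.3,"jaw":0.8},{"wx":0,"wy":0,"wz":0,"tx":-2.4,"ty":0.3,"tz":-0.3,"jaw":0.8},{"wx":0,"wy":0,"wz":0,"tx":-3,"ty":0.4,"tz":-0.3,"jaw":0.8},{"wx":0,"wy":0,"wz":0,"tx":-3.6,"ty":0.4,"tz":-0.3,"jaw":0.8},{"wx":0,"wy":0,"wz":0,"tx":-4.2,"ty":0.5,"tz":-0.3,"jaw":0.8},{"wx":0,"wy":0,"wz":0,"tx":-5,"ty":0.6,"tz":-0.3,"jaw":0.8},{"wx":0,"wy":0,"wz":0,"tx":-6,"ty":0.7,"tz":-0.3,"jaw":0.8},{"wx":0,"wy":0,"wz":0,"tx":-7,"ty":0.8,"tz":-0.3,"jaw":0.8}]'

```text
time_s: 18.6
eef_pos: [598.7, 37.1, 11.3]
eef_rot: [-1.121, 1.263, 1.121]
contact_force: [-0.8, -0.1, -0.3]
opening: 0.2
```

```bash
python3 f.py; python3 -c "
from h import *
im,d=take('scene','s10')
a=cv2.resize(im[140:260,190:340,::-1],None,fx=5,fy=5)
cv2.imwrite('pics/s10c.png',a)"
```

```text
[[-0.8, 0.2, 0.3], [-0.4, 0.8, -0.2], [-0.2, 0.1, -1.7], [-0.5, 0.3, -0.6], [0.3, -0.6, 1.0]]
mean [-0.32  0.14 -0.25] along -0.33 pos [598.62  37.12  11.29] bay [38.37  0.17] 18.85
```

View pics/s10c.png

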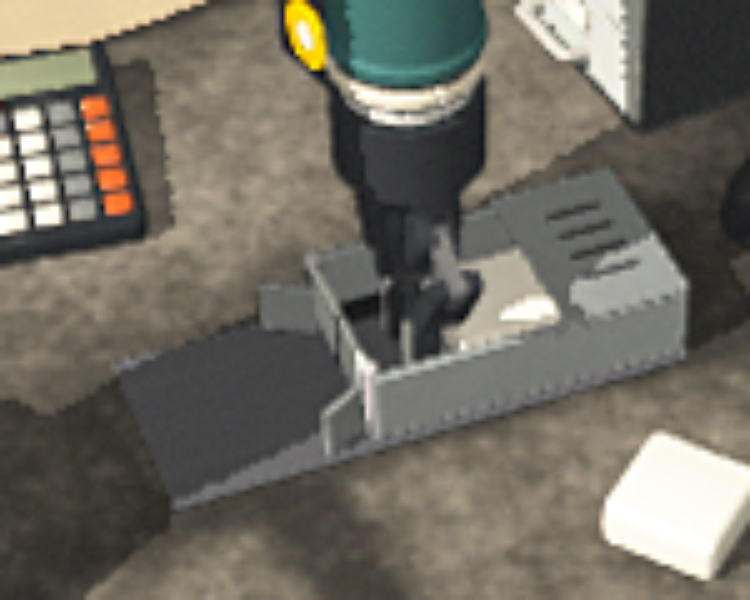

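Emit:
move_arm --moves '[{"wx":0,"wy":0,"wz":0,"tx":0,"ty":0,"tz":5,"jaw":0.8},{"wx":0,"wy":0,"wz":0,"tx":0,"ty":0,"tz":15,"jaw":0.8},{"wx":0,"wy":0,"wz":0,"tx":0,"ty":0,"tz":30,"jaw":0.8},{"wx":0,"wy":0,"wz":0,"tx":0,"ty":0,"tz":50,"jaw":0.8},{"wx":0,"wy":0,"wz":0,"tx":0,"ty":0,"tz":80,"jaw":0.8},{"wx":0,"wy":0,"wz":0,"tx":0,"ty":0,"tz":115,"jaw":0.8},{"wx":0,"wy":0,"wz":0,"tx":0,"ty":0,"tz":150,"jaw":0.8},{"wx":0,"wy":0,"wz":0,"tx":-30,"ty":-25,"tz":170,"jaw":0.8},{"wx":0,"wy":0,"wz":0,"tx":-55,"ty":-55,"tz":170,"jaw":0.8},{"wx":0,"wy":0,"wz":0,"tx":-80,"ty":-85,"tz":170,"jaw":0.8},{"wx":0,"wy":0,"wz":0,"tx":-100,"ty":-115,"tz":170,"jaw":0.8},{"wx":0,"wy":0,"wz":0,"tx":-115,"ty":-150,"tz":170,"jaw":0.8}]'

```text
time_s: 19.9
eef_pos: [481.9, -113.1, 182.5]
eef_rot: [-1.122, 1.261, 1.122]
contact_force: [0.4, -0.7, 0.3]
opening: 0.197
```

Emit:
move_arm --moves '[{"wx":0,"wy":0,"wz":0,"tx":0,"ty":-35,"tz":0,"jaw":0.8},{"wx":0,"wy":0,"wz":0,"tx":0,"ty":-70,"tz":0,"jaw":0.8},{"wx":0,"wy":0,"wz":0,"tx":0,"ty":-105,"tz":0,"jaw":0.8},{"wx":0,"wy":0,"wz":0,"tx":0,"ty":-130,"tz":0,"jaw":0.8},{"wx":0,"wy":0,"wz":0,"tx":0,"ty":-140,"tz":0,"jaw":0.8},{"wx":0,"wy":0,"wz":0,"tx":0,"ty":-140,"tz":0,"jaw":0.8}]'

```text
time_s: 20.4
eef_pos: [483.2, -255.9, 182.2]
eef_rot: [-1.119, 1.265, 1.116]
contact_force: [0.1, 0.8, -0.2]
opening: 0.199
```

```bash
python3 -c "
from h import *
pose()
im,d=take('scene','s11');im2,d2=take('top','t11')
a=cv2.resize(im[140:260,190:340,::-1],None,fx=5,fy=5);cv2.imwrite('pics/s11c.png',a)
b=cv2.resize(im2[110:280,110:430,::-1],None,fx=2.4,fy=2.4);cv2.imwrite('pics/t11c.png',b)"
```

```text
time_s 20.4
q [ 0.071  0.365  0.438  1.928 -0.195  0.888  2.054]
eef_pos [ 483.177 -255.865  182.185]
eef_rot [-1.119  1.265  1.116]
contact_force [ 0.077  0.767 -0.155]
opening 0.199
jaw heading 82.9276510273357 down [ 0.0011 -0.0015 -1.    ]
```

View pics/s11c.png

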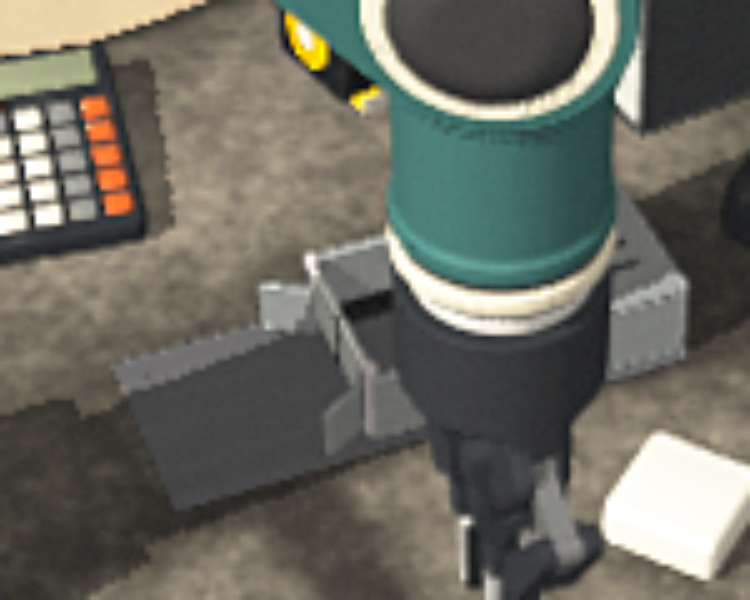

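View pics/t11c.png

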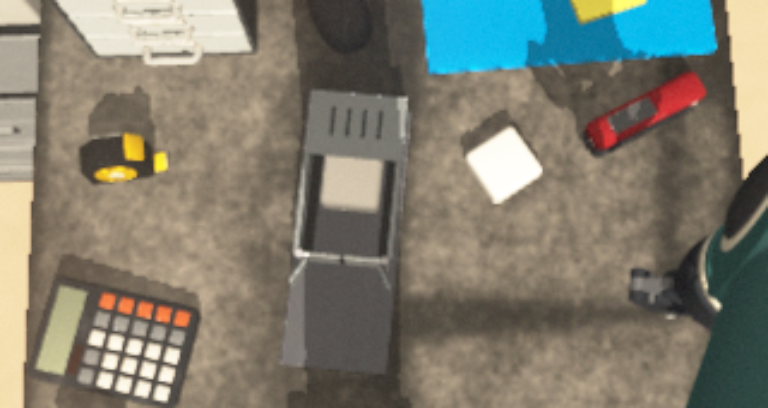

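```bash
python3 - <<'E'
from h import *
for p in((322,207),(378,212)):print('rear',bay(ray('top',(110+(p[0]+.5)/2.4-.5,110+(p[1]+.5)/2.4-.5),32)).round(1))
im,d=load('t11');P=cloud('top',d);B=bay(P)
m=(P[...,2]>25)&(P[...,2]<38)&(B[...,0]>20)&(B[...,0]<100)&(abs(B[...,1])<36)&(im.min(2)>120)
print(cv2.minAreaRect(B[m].astype(np.float32)))
a=load('t0')[0];hh=lambda i:cv2.cvtColor(i,cv2.COLOR_RGB2HSV)
for n,lo,hi,sl in(('stapler',(170,120,90),(180,255,255),(slice(130,180),slice(340,410))),('tape',(20,120,120),(32,255,255),(slice(155,195),slice(135,185))),('calc',(5,140,140),(14,255,255),(slice(225,285),slice(120,195)))):
    print(n,[np.argwhere(cv2.inRange(hh(i),lo,hi)[sl]).mean(0).round(1) for i in(a,im)])
E
```

```text
rear [52.5 27.3]
rear [ 52.4 -29.9]
((77.284912109375, 0.433502197265625), (59.024635314941406, 45.14756393432617), 89.28633880615234)
stapler [array([25.5, 39.3]), array([24.7, 40.9])]
tape [array([21.4, 29.5]), array([21.3, 29.5])]
calc [array([13.6, 49.7]), array([13.7, 49.9])]
```

```bash
python3 -c "
from h import *
print(arm.hand_in());st()"
```

```text
the job is handed in; nothing more can be done
None
the job is handed in; nothing more can be done
```

The charger brick is in the bay, resting against the sprung pad with the gate shut behind it. I handed the job in at about 20.5 s.

**What I did:**
- I took the white brick nearest the base, 599 mm away against 669 mm for the look-alike.
- I set it down squarely on the front plate, within about 3 mm of the point, and let go.
- I then pushed it through the gate with the fingers nearly closed. The pad met the brick at about tool bay x = 43 mm, or roughly 114 mm for the pad's free face.
- The push peaked at a mean of 9.2 N (one reading 10.2 N), including friction. I put the pad's own share at about 8 N, from roughly 8 mm of spring travel out of 12.
- I eased back until the force fell to about 0, then lifted the hand straight out.

**Last checks:**
- **Brick:** the top view shows it square in the lane. Its rear face measures 52–55 mm behind the gate, and I expected about 54 mm if it rests on the pad. The pad itself is hidden under the hood, so the contact is inferred.
- **Gate:** both leaves are shut.
- **Other things:** the calculator and tape measure have not moved in the images. The stapler's colour mask shifted by about 1.6 px. I put that down to changed lighting, since the hand never came near it.

**Disagreements:**
- On the front plate, the scene camera put the brick 2–5 mm right of the lane's middle, while the tool position put it 1 mm left. Both are within the 12 mm allowed.
- There was a brief 7 N reading as the brick entered the gate. It then passed freely.

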